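# Post the rejected tube piece through the reject box's spring flap

## Task

Pick up the steel tube piece with the red-painted top (it failed inspection) and push it, lower end first, down through the spring flap in the top of the clear reject box, keeping hold of it until its lower end has pushed the flap open; then let it drop in, so that the flap swings shut behind it. Leave the green-topped tube piece standing where it is.

Things in the scene. Friction and masses are not known exactly. Their poses are not given: they have to be found in the camera images.
- post_red: failed piece: closed square steel tube 36 x 36 x 100 mm tall, 0.3-0.5 kg, top 25 mm painted red, upright on a 4 mm black mat. Origin at the centre of its underside, z up, x and y square to its sides (all alike). Grip two opposite sides within the upper 35 mm so that enough sticks out below the fingers. The green-topped piece and a low brass cup brush stand on the mat too, 80 mm or more off, centre to centre
- post_green: the good piece: the same square tube, 36 x 36 x 100 mm, but with a green-painted top, upright on the same mat; it must stay. Origin at the centre of its underside, z up
- reject_box: fixed clear box, blue frame, 160 x 160 mm, floor 5 mm thick; flat blue lid, top 200 mm over the table. Mid-lid is a 62 x 62 mm square port, parallel to the box's sides, edged by a yellow frame 10 mm wide, top at 203 mm. Origin: centre of the box's underside, straight below the port's centre; z up, x and y along its sides. Fingers need not enter: they can stop 5 mm above the yellow frame
- reject_flap (a joint): aluminium flap closing the port from below, 194 mm above the table, 64 mm long, hinged at the port's edge on the box's -x side. 0 is shut; grows as it swings down into the box, to 1.5 rad. A light spring (0.03 to 0.05 N m) shuts it; a few newtons open it. Let go with its lower end well inside, the piece slides on past it by its weight
Mind the look-alikes: they are no part of the job. Leave any pink look-alike of the reject_box alone.

How it is judged:
On the way:
1. the red-topped piece, still gripped, has pushed the flap open (more than 0.4 rad) with its lower end at least 14 mm below the shut flap, inside the port (z of post_red in the frame of reject_box between 0.08 and 0.18 m and value of joint reject_flap above 0.4 rad and contact force between the fingers and post_red above 0.5 N and x of post_red in the frame of reject_box between -0.035 and 0.035 m and y of post_red in the frame of reject_box between -0.035 and 0.035 m), for 0.05 s.
At the end, for the whole second after the job is handed in: The red-topped piece lies at rest inside the reject box (its underside's centre within the box's walls and below 112 mm), the flap is shut again (less than 0.1 rad), and the green-topped piece stands upright within 20 mm of where it was (z of post_red in the frame of reject_box between -0.005 and 0.112 m and x of post_red in the frame of reject_box between -0.078 and 0.078 m and y of post_red in the frame of reject_box between -0.078 and 0.078 m and value of joint reject_flap below 0.1 rad and linear speed of post_red below 0.03 m/s and distance of post_green from where it was at the start of the episode below 0.02 m and angle between post_green's own z axis and vertical below 0.15 rad); the robot touches nothing.
It fails at once if the green-topped piece is moved by more than 20 mm or tipped by more than 0.3 rad (distance of post_green from where it was at the start of the episode above 0.02 m or angle between post_green's own z axis and vertical above 0.3 rad).
It also fails if it takes over 48 s, if anything falls off the work surface, if the arm or the gripper's body presses on something with over 40 N, if the wrist force passes 120 N, or if a joint passes its speed limit or range.

## Robot

A 6-joint arm with a two-finger parallel gripper is mounted at the origin on the work surface. World frame = base frame: x ahead of the robot, y to its left, z up, the work surface at z = 0. Lengths are in m, angles in rad, forces in N, time in s.
With the tool pointing down it reaches from about 0.35 to 0.775 m from the base axis. Payload 7.3 kg.
Tool frame: the origin (TCP) lies between the finger pads; the fingertips stand ahead of it and the grasp point (between the pads) lies 6 mm ahead of it (robot.tip_extent is the x of the fingertips in the tool frame, in m); x points along the fingers, z is the direction in which the jaws open and shut, and the axes are right-handed (so a half turn about x gives the same grasp; the last joint's range is limited). The gripper opens to 92 mm and grips with 3 to 60 N. Pads are 19 mm wide; open, the fingers measure 130 mm over their backs; the gripper's body (75 mm by 190 mm) begins 47 mm behind the grasp point.
Start: joints at [1.172, 0.342, 1.524, -0, 1.275, -0.146], TCP at [0.131, 0.508, 0.252] pointing down, gripper open.
Joint ranges: [-2.53, 2.53], [-0.77, 2.02], [0.04, 2.7], [-1, 4.14], [0.28, 2.66], [-3.11, 3.11]. Speed limits (rad/s): [2.57, 2.57, 3.14, 3.14, 3.14, 3.14].

## Interface

Orientations are given as [roll, pitch, yaw] about the fixed x, y, z axes, in that order (R = Rz(yaw) Ry(pitch) Rx(roll)).
In Python, from cell import robot gives the robot as it stands. The module is installed in compiled form; this text tells all that it offers.
- The arm moves only by the shell command python3 -m creep 'ROWS' [FORCE]. ROWS is JSON, a list of rows, each an object with "translation": the shift along the tool's x, y, z in m, a list of three; "twist": the turn, a rotation vector about the tool's x, y, z in rad, a list of three; "hand": the opening in per cent of the stroke, from 0 (shut) to 100 (fully open). A call has 1 to 5 rows; each row is the pose to reach, as a shift and turn from the pose measured when the call began, along the tool's axes at that moment; what a row does not reach only later rows make up. A row lasts 1/10 s, in which the tool goes at most 50 mm and 8.59 degrees, less where a joint would pass 70% of its speed; a pose out of reach is approached as far as the arm can. A call with a gripper value outside its range is refused whole. The fingers move at their own pace and stop on an object; FORCE is the grip in N (left out, the last holds). Time passes only in rows, so rows that repeat a pose let the fingers close. It gives the time, the measured TCP pose, the force and the opening at its end, in the units of the state.
- robot.observe(): the state, without advancing time (a new reading comes with each control period).
- robot.read_camera(name): name is "side" or "top" or "wrist"; returns the picture (384x512x3 uint8, blue, green, red); there is no depth.
- robot.calibration(name): a dict with "intrinsics" (3x3 intrinsics, pixels), "cam_to_world" (4x4, takes a point from camera to world coordinates); the wrist camera has in their place "mount" (4x4, takes a point from camera to tool coordinates, whose origin is the TCP and whose axes are the tool frame's). Camera axes: x right, y up, looking along -z (the intrinsics and any distortion apply to the point x, -y, -z); pixel columns grow to the right and rows downward; lengths in m; the calibration is good to about 2 mm. A picture is of the moment at which its call begins: read the wrist's pose just before it. calibration takes no time and is no camera call.
- robot.hand_in(): hands the job in, once; it reports no verdict.
The state is a dict: "time": time; "qpos": joint angles; "qvel": joint speeds; "joint_efforts": joint torques, N m; "tool_pos": TCP position; "tool_rot": TCP orientation; "contact_force": force on the tool from outside, world axes, zero at the start; "torque": the same for the moment, N m; "opening": finger opening in m.
Only numpy, scipy, OpenCV 4.12 (cv2) and the standard library are available. Lean on these libraries where they do the work, as an engineer would, in place of code of your own. Each camera call takes 0.05 s, during which the arm holds its last target. There are 200 camera calls.

## Working session

There is one attempt and no reset: what is moved stays moved. The work goes in short steps, Python scripts to look and compute and a shell command to move; the robot and the scene stay as the last step left them, time stands still between calls to the robot, and variables do not carry over. Pictures are saved under pics/ and viewed, about 8 in all and at most 12, crops included, and the job is handed in when it is done.

```bash
mkdir -p pics; python3 - <<'E'
from cell import robot
import cv2, numpy as np
s=robot.observe();print(s['time'],s['tool_pos'],s['tool_rot'],s['opening'],robot.tip_extent)
for n in('top','side'):
    cv2.imwrite(f'pics/{n}0.png',robot.read_camera(n)); c=robot.calibration(n); print(n,{k:np.round(v,4).tolist() if hasattr(v,'shape') or isinstance(v,list) else v for k,v in c.items()})
print(robot.calibration('wrist'))
a=cv2.imread('pics/top0.png');b=cv2.imread('pics/side0.png')
cv2.imwrite('pics/a.png',cv2.resize(a,(800,600)));cv2.imwrite('pics/b.png',cv2.resize(b,(800,600)))
E
```

```text
0.0 [0.13113635 0.50796928 0.25105825] [ 2.99508039  1.56926776 -1.97008269] 0.09171794216770571 0.025
top {'intrinsics': [[354.2401, 0.0, 255.3672], [0.0, 354.2401, 200.8482], [0.0, 0.0, 1.0]], 'cam_to_world': [[0.0137, 0.9991, -0.0401, 0.4161], [-0.9999, 0.0136, -0.0028, -0.0487], [-0.0022, 0.0401, 0.9992, 0.9609], [0.0, 0.0, 0.0, 1.0]]}
side {'intrinsics': [[376.5048, 0.0, 259.6604], [0.0, 376.5048, 188.0091], [0.0, 0.0, 1.0]], 'cam_to_world': [[-0.3136, -0.8974, 0.3104, 0.6948], [0.9496, -0.2952, 0.1057, 0.0683], [-0.0032, 0.3279, 0.9447, 0.8822], [0.0, 0.0, 0.0, 1.0]]}
{'intrinsics': array([[272.41549968,   0.        , 255.03300004],
       [  0.        , 272.41549968, 190.01416267],
       [  0.        ,   0.        ,   1.        ]]), 'mount': array([[-5.01493902e-04,  3.10188866e-01, -9.50674821e-01,
        -1.31913193e-01],
       [-1.15686637e-03,  9.50674125e-01,  3.10189248e-01,
         8.39229978e-02],
       [ 9.99999205e-01,  1.25536175e-03, -1.17910210e-04,
        -1.33488581e-03],
       [ 0.00000000e+00,  0.00000000e+00,  0.00000000e+00,
         1.00000000e+00]])}
```

View pics/a.png

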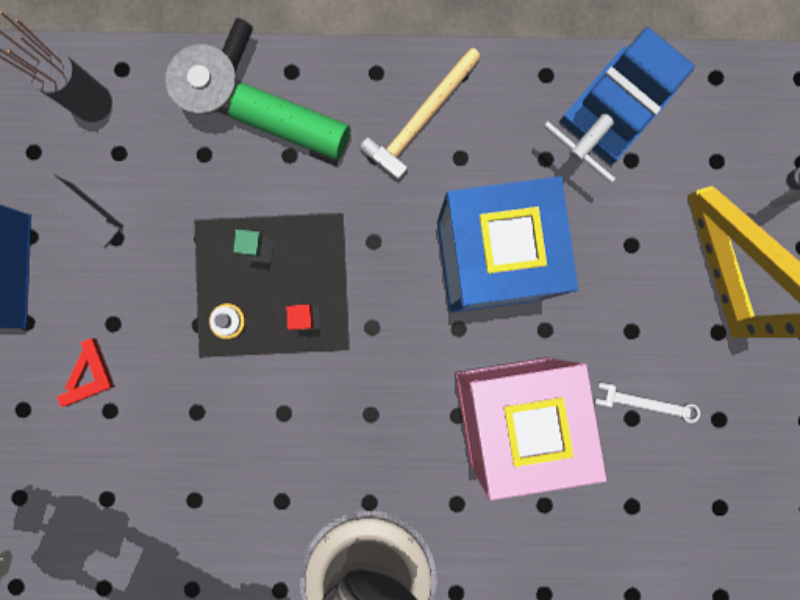

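View pics/b.png

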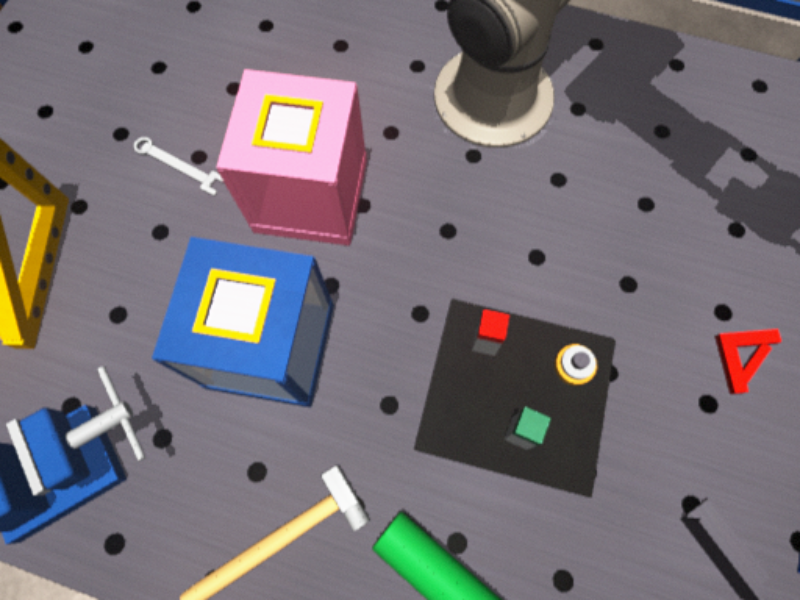

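The red things are the red square top at (299,317) in the top view and the red angle bracket at (85,375). The second box, at (540,432), is pink and so a decoy. By the description I want the red square on the mat and the blue box, port at about (513,240). The green post at (246,242) and the brush at (227,321) stay.

```bash
cat > m.py <<'E'
import cv2, numpy as np
from cell import robot
def ray(n,px):
    c=robot.calibration(n);K=np.array(c['intrinsics']);M=np.array(c['cam_to_world'])
    p=np.c_[np.atleast_2d(px),np.ones(len(np.atleast_2d(px)))]@np.linalg.inv(K).T
    return M[:3,3],(p*[1,-1,-1])@M[:3,:3].T
def plane(n,px,z):
    o,d=ray(n,px);return o+d*((z-o[2])/d[:,2:])
def rects(n,im,lo,hi,z,amin=60):
    h=cv2.cvtColor(im,cv2.COLOR_BGR2HSV);m=cv2.inRange(h,np.array(lo),np.array(hi))
    for c in cv2.findContours(m,cv2.RETR_EXTERNAL,cv2.CHAIN_APPROX_NONE)[0]:
        if cv2.contourArea(c)<amin: continue
        P=plane(n,c[:,0].astype(float),z)[:,:2]
        r=cv2.minAreaRect((P*1000).astype(np.float32))
        print(n,'px',np.round(c[:,0].mean(0)),'c mm',np.round(r[0],1),'size',np.round(r[1],1),'ang',round(r[2],1))
E
python3 - <<'E'
from m import *
for n in('top','side'):
    im=cv2.imread(f'pics/{n}0.png');h=cv2.cvtColor(im,cv2.COLOR_BGR2HSV)
    print('red');rects(n,im,(0,180,190),(8,255,255),.104)
    print('green');rects(n,im,(70,80,90),(85,255,255),.104)
    print('yellow');rects(n,im,(24,150,150),(34,255,255),.203,300)
a=cv2.imread('pics/top0.png')[130:235,120:380]
b=cv2.imread('pics/side0.png')[150:320,90:400]
cv2.imwrite('pics/c.png',np.vstack([cv2.resize(a,(740,300),interpolation=2),cv2.resize(b,(740,300))]))
E
```

```text
red
top px [ 53. 240.] c mm [353.7 451.8] size [80.7 80.4] ang 22.6
top px [191. 202.] c mm [444.9 110.2] size [35.4 35.3] ang 5.5
green
top px [157. 155.] c mm [560.1 194.4] size [35.6 37.7] ang 83.3
yellow
top px [344. 276.] c mm [ 289.4 -237.5] size [80.6 80.5] ang 9.6
top px [328. 153.] c mm [ 551.1 -201.4] size [80.8 81.4] ang 8.4
top px [483. 150.] c mm [ 566.2 -530.7] size [186.8  21.5] ang 48.7
red
side px [478. 226.] c mm [381.3 458.7] size [80.7 80.9] ang 23.0
side px [316. 207.] c mm [442.8 109.6] size [36.7 35.6] ang 6.1
green
side px [341. 272.] c mm [558.3 194.1] size [36.8 37.8] ang 84.1
yellow
side px [150. 196.] c mm [ 550.2 -202. ] size [80.9 81.4] ang 8.4
side px [  4. 198.] c mm [ 642.2 -467.6] size [108.4  22.3] ang 45.3
side px [184.  79.] c mm [ 287.4 -238.6] size [81.1 80.8] ang 9.8
```

View pics/c.png

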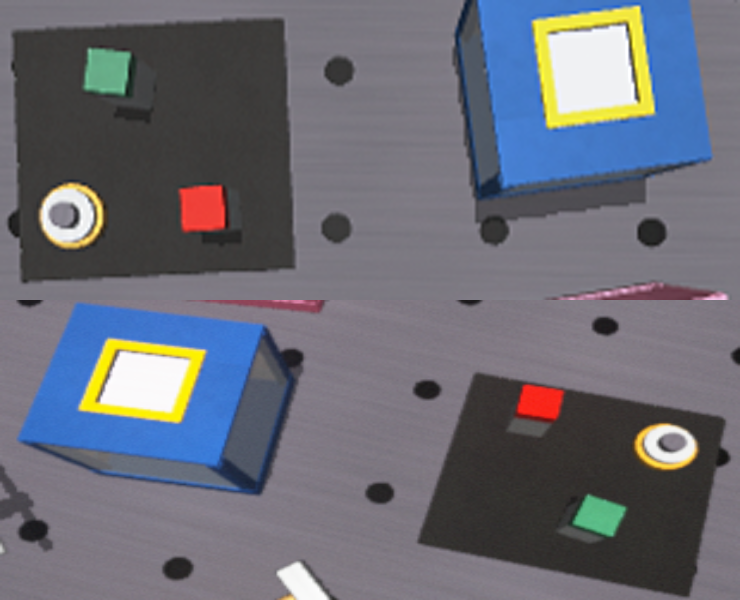

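Top crop: the chosen piece is the red square on the mat at (203,208), well clear of the green one (108,72) and the brush (70,215). The blue box's port is at (593,68), with white inside a yellow frame. Both cameras agree within about 2 mm.

```bash
cat > go.py <<'E'
import sys, numpy as np
from scipy.spatial.transform import Rotation as Ro
from cell import robot
def go(x,y,z,deg):
    s=robot.observe();R=Ro.from_euler('xyz',s['tool_rot']).as_matrix()
    zs=np.array([np.cos(np.radians(deg)),np.sin(np.radians(deg)),0])
    print('t',round(s['time'],2),'pos',np.round(s['tool_pos'],4),'open',round(s['opening'],4),'F',np.round(s['contact_force'],1),'q',np.round(s['qpos'],2))
    print('shift',np.round(R.T@(np.array([x,y,z])-s['tool_pos']),4))
    for sg in(1,-1):
        X=np.array([0,0,-1.]);Z=zs*sg;T=np.c_[X,np.cross(Z,X),Z]
        print('twist',np.round(Ro.from_matrix(R.T@T).as_rotvec(),3))
if __name__=='__main__': go(*map(float,sys.argv[1:]))
E
python3 go.py .4435 .110 .16 5.7
```

```text
t 0.1 pos [0.1312 0.508  0.2511] open 0.0919 F [-0.6 -0.4 -0.6] q [ 1.17  0.34  1.52 -0.    1.28 -0.15]
shift [ 0.0915 -0.402  -0.3071]
twist [ 1.219e+00 -1.000e-03  1.000e-03]
twist [-1.923e+00 -1.000e-03 -1.000e-03]
```

```bash
python3 -m creep '[{"translation":[0,-0.038,-0.029],"twist":[0.12,0,0],"hand":100},{"translation":[0,-0.076,-0.058],"twist":[0.24,0,0],"hand":100},{"translation":[0,-0.114,-0.087],"twist":[0.36,0,0],"hand":100},{"translation":[0,-0.152,-0.116],"twist":[0.48,0,0],"hand":100},{"translation":[0,-0.19,-0.145],"twist":[0.6,0,0],"hand":100}]'; python3 go.py .4435 .110 .19 5.7
```

```text
time: 0.6
tool_pos: [0.2794, 0.3184, 0.2511]
tool_rot: [-2.747, 1.569, -2.033]
contact_force: [1.0, 0.5, 0.4]
opening: 0.0915
t 0.6 pos [0.2794 0.3184 0.2511] open 0.0915 F [1.  0.5 0.4] q [ 0.67  0.16  1.78 -0.    1.21 -0.04]
shift [ 0.0613 -0.2649 -0.0123]
twist [ 0.614 -0.001  0.001]
twist [-2.528e+00 -1.000e-03 -2.000e-03]
```

```bash
python3 -m creep '[{"translation":[0,-0.046,-0.002],"twist":[0.12,0,0],"hand":100},{"translation":[0,-0.092,-0.004],"twist":[0.24,0,0],"hand":100},{"translation":[0,-0.138,-0.006],"twist":[0.36,0,0],"hand":100},{"translation":[0,-0.184,-0.009],"twist":[0.48,0,0],"hand":100},{"translation":[0,-0.23,-0.011],"twist":[0.6,0,0],"hand":100}]'; python3 go.py .4435 .110 .19 5.7
```

```text
time: 1.1
tool_pos: [0.4223, 0.1356, 0.2512]
tool_rot: [-2.312, 1.569, -2.203]
contact_force: [0.8, 1.0, 0.2]
opening: 0.0918
t 1.1 pos [0.4223 0.1356 0.2512] open 0.0918 F [0.8 1.  0.2] q [ 0.14  0.19  1.73 -0.    1.22  0.03]
shift [ 0.0612 -0.0276  0.0184]
twist [ 0.009 -0.001  0.001]
twist [-3.133e+00 -2.000e-03 -2.000e-03]
```

```bash
python3 -m creep '[{"translation":[0,-0.0276,0.0184],"twist":[0.009,0,0],"hand":100},{"translation":[0.04,-0.0276,0.0184],"twist":[0.009,0,0],"hand":100},{"translation":[0.06,-0.0276,0.0184],"twist":[0.009,0,0],"hand":100},{"translation":[0.06,-0.0276,0.0184],"twist":[0.009,0,0],"hand":100}]'; python3 go.py .4435 .110 .097 5.7
python3 - <<'E'
from m import *
from scipy.spatial.transform import Rotation as Ro
s=robot.observe();im=robot.read_camera('wrist');cv2.imwrite('pics/w1.png',im)
R=Ro.from_euler('xyz',s['tool_rot']).as_matrix();T=np.eye(4);T[:3,:3]=R;T[:3,3]=s['tool_pos']
c=robot.calibration('wrist');C={'intrinsics':c['intrinsics'],'cam_to_world':T@c['mount']}
import m
class F:
    calibration=staticmethod(lambda n:C)
m.robot=F
rects('wrist',im,(0,180,190),(8,255,255),.104)
E
```

```text
time: 1.5
tool_pos: [0.4417, 0.1095, 0.1885]
tool_rot: [-3.004, 1.563, -2.906]
contact_force: [-0.2, -0.1, 0.4]
opening: 0.092
t 1.5 pos [0.4417 0.1095 0.1885] open 0.092 F [-0.2 -0.1  0.4] q [ 0.08  0.29  1.8  -0.    1.07 -0.02]
shift [0.0915 0.0004 0.0026]
twist [-0.001 -0.008  0.001]
twist [3.141e+00 2.000e-03 1.300e-02]
```

View pics/w1.png

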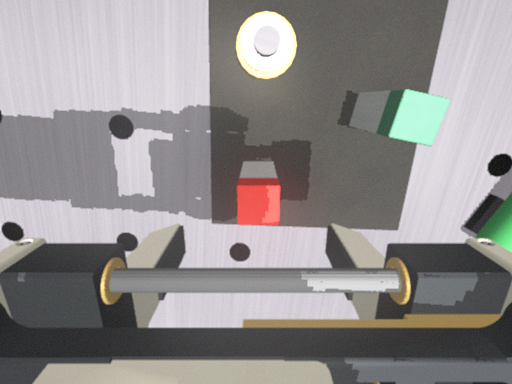

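The wrist view shows the red top at (258,200), square to the jaws and midway between the fingers; green is at (415,117), clear of them. Descending and gripping.

```bash
python3 -m creep '[{"translation":[0.03,0,0.002],"twist":[0,-0.008,0],"hand":100},{"translation":[0.06,0,0.002],"twist":[0,-0.008,0],"hand":100},{"translation":[0.08,0,0.002],"twist":[0,-0.008,0],"hand":100},{"translation":[0.0915,0,0.002],"twist":[0,-0.008,0],"hand":100},{"translation":[0.0915,0,0.002],"twist":[0,-0.008,0],"hand":100}]' 30; python3 go.py .4435 .110 .097 5.7
python3 -m creep '[{"translation":[0,0,0],"twist":[0,0,0],"hand":0},{"translation":[0,0,0],"twist":[0,0,0],"hand":0},{"translation":[0,0,0],"twist":[0,0,0],"hand":0},{"translation":[0,0,0],"twist":[0,0,0],"hand":0},{"translation":[0,0,0],"twist":[0,0,0],"hand":0}]' 35; python3 go.py .5507 -.2017 .33 8.4
```

```text
time: 2.05
tool_pos: [0.4444, 0.1102, 0.0988]
tool_rot: [-0.407, 1.568, -0.308]
contact_force: [-0.6, -0.5, 0.8]
opening: 0.0917
t 2.05 pos [0.4444 0.1102 0.0988] open 0.0917 F [-0.6 -0.5  0.8] q [ 0.08  0.42  1.91 -0.    0.81 -0.02]
shift [ 0.0018 -0.0001 -0.0009]
twist [0.    0.003 0.001]
twist [-3.141e+00 -2.000e-03  4.000e-03]
time: 2.55
tool_pos: [0.4445, 0.1102, 0.0991]
tool_rot: [-0.336, 1.567, -0.236]
contact_force: [0.3, -0.2, 0.3]
opening: 0.0568
t 2.55 pos [0.4445 0.1102 0.0991] open 0.0568 F [ 0.3 -0.2  0.3] q [ 0.08  0.42  1.91 -0.    0.81 -0.02]
shift [-0.2302 -0.3212  0.0754]
twist [-0.047  0.003  0.001]
twist [ 3.095e+00  2.000e-03 -5.000e-03]
```

```bash
python3 -m creep '[{"translation":[0,0,0],"twist":[0,0,0],"hand":0},{"translation":[0,0,0],"twist":[0,0,0],"hand":0},{"translation":[0,0,0],"twist":[0,0,0],"hand":0},{"translation":[0,0,0],"twist":[0,0,0],"hand":0},{"translation":[0,0,0],"twist":[0,0,0],"hand":0}]' 40; python3 -m creep '[{"translation":[0,0,0],"twist":[0,0,0],"hand":0},{"translation":[0,0,0],"twist":[0,0,0],"hand":0}]' 40;python3 -m creep '[{"translation":[-0.02,0,0],"twist":[0,0,0],"hand":0},{"translation":[-0.06,0,0],"twist":[0,0,0],"hand":0},{"translation":[-0.11,0,0],"twist":[0,0,0],"hand":0},{"translation":[-0.16,0,0],"twist":[0,0,0],"hand":0},{"translation":[-0.21,0,0],"twist":[0,0,0],"hand":0}]'; python3 go.py .5507 -.2017 .33 8.4
```

```text
time: 3.05
tool_pos: [0.4444, 0.1102, 0.0991]
tool_rot: [-0.377, 1.568, -0.277]
contact_force: [-0.1, -0.1, 0.2]
opening: 0.0362
time: 3.25
tool_pos: [0.4444, 0.1102, 0.0991]
tool_rot: [-0.371, 1.567, -0.271]
contact_force: [-1.0, -0.6, 0.3]
opening: 0.036
time: 3.75
tool_pos: [0.4429, 0.1104, 0.3105]
tool_rot: [-0.591, 1.569, -0.491]
contact_force: [1.8, 0.4, -4.3]
opening: 0.0361
t 3.75 pos [0.4429 0.1104 0.3105] open 0.0361 F [ 1.8  0.4 -4.3] q [ 0.08  0.17  1.59 -0.    1.38 -0.02]
shift [-0.019  -0.3213  0.0761]
twist [-0.047  0.002  0.001]
twist [ 3.095e+00  2.000e-03 -3.000e-03]
```

```bash
python3 -m creep '[{"translation":[-0.02,-0.03,0.007],"twist":[-0.01,0,0],"hand":0},{"translation":[-0.024,-0.07,0.016],"twist":[-0.02,0,0],"hand":0},{"translation":[-0.024,-0.11,0.026],"twist":[-0.03,0,0],"hand":0},{"translation":[-0.024,-0.15,0.036],"twist":[-0.04,0,0],"hand":0},{"translation":[-0.024,-0.19,0.045],"twist":[-0.047,0,0],"hand":0}]'; python3 go.py .5507 -.2017 .335 8.4
```

```text
time: 4.25
tool_pos: [0.5066, -0.0757, 0.334]
tool_rot: [-0.872, 1.57, -0.725]
contact_force: [0.6, 0.3, -3.2]
opening: 0.0357
t 4.25 pos [ 0.5066 -0.0757  0.334 ] open 0.0357 F [ 0.6  0.3 -3.2] q [-0.3   0.27  1.4  -0.    1.47 -0.45]
shift [-0.0009 -0.1311  0.0251]
twist [0.001 0.    0.   ]
twist [-3.141e+00 -1.000e-03  1.000e-03]
```

```bash
python3 -m creep '[{"translation":[0,-0.04,0.008],"twist":[0,0,0],"hand":0},{"translation":[0,-0.08,0.016],"twist":[0,0,0],"hand":0},{"translation":[0,-0.115,0.022],"twist":[0,0,0],"hand":0},{"translation":[0,-0.131,0.025],"twist":[0,0,0],"hand":0},{"translation":[0,-0.131,0.025],"twist":[0,0,0],"hand":0}]'; python3 go.py .5507 -.2017 .335 8.4
python3 - <<'E'
from m import *
a=robot.read_camera('top');b=robot.read_camera('side')
cv2.imwrite('pics/d.png',np.vstack([cv2.resize(a[70:230,230:430],(375,300)),cv2.resize(b[90:290,60:310],(375,300))]))
E
```

```text
time: 4.75
tool_pos: [0.5506, -0.2039, 0.3321]
tool_rot: [2.818, 1.569, 2.962]
contact_force: [-0.9, 0.3, -4.4]
opening: 0.0357
t 4.75 pos [ 0.5506 -0.2039  0.3321] open 0.0357 F [-0.9  0.3 -4.4] q [-0.48  0.42  1.19 -0.    1.54 -0.63]
shift [-0.0029  0.0022  0.0004]
twist [-0.002 -0.002 -0.001]
twist [ 3.139e+00 -1.000e-03  3.000e-03]
```

View pics/d.png

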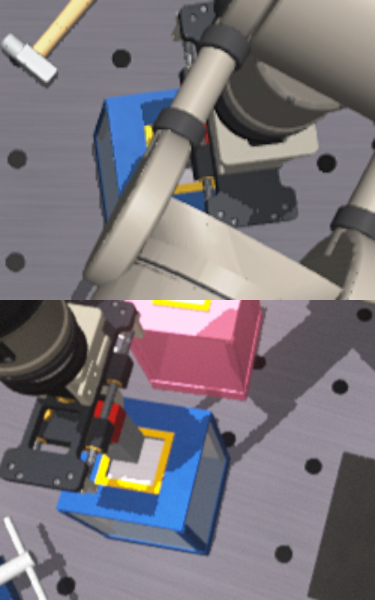

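Held upright; in the side crop the piece's lower end (125,445) is over the port, and the piece is red-topped. Pushing in, slowly.

```bash
python3 -m creep '[{"translation":[0.008,0.0022,0],"twist":[0,0,0],"hand":0},{"translation":[0.016,0.0022,0],"twist":[0,0,0],"hand":0},{"translation":[0.024,0.0022,0],"twist":[0,0,0],"hand":0},{"translation":[0.032,0.0022,0],"twist":[0,0,0],"hand":0},{"translation":[0.04,0.0022,0],"twist":[0,0,0],"hand":0}]'; python3 go.py .5507 -.2017 .236 8.4
```

```text
time: 5.35
tool_pos: [0.5497, -0.1987, 0.2922]
tool_rot: [2.38, 1.569, 2.527]
contact_force: [0.6, -0.2, -4.2]
opening: 0.0359
t 5.35 pos [ 0.5497 -0.1987  0.2922] open 0.0359 F [ 0.6 -0.2 -4.2] q [-0.48  0.43  1.28  0.    1.44 -0.63]
shift [ 0.0562 -0.0032  0.0006]
twist [ 0.001 -0.002 -0.002]
twist [-3.141e+00  2.000e-03 -3.000e-03]
```

```bash
python3 -m creep '[{"translation":[0.008,-0.002,0],"twist":[0,0,0],"hand":0},{"translation":[0.016,-0.002,0],"twist":[0,0,0],"hand":0},{"translation":[0.024,-0.002,0],"twist":[0,0,0],"hand":0},{"translation":[0.03,-0.002,0],"twist":[0,0,0],"hand":0},{"translation":[0.034,-0.002,0],"twist":[0,0,0],"hand":0}]'; python3 go.py .5507 -.2017 .236 8.4
```

```text
time: 5.85
tool_pos: [0.5499, -0.2006, 0.2575]
tool_rot: [2.363, 1.568, 2.51]
contact_force: [1.1, 0.7, -2.5]
opening: 0.0358
t 5.85 pos [ 0.5499 -0.2006  0.2575] open 0.0358 F [ 1.1  0.7 -2.5] q [-0.48  0.45  1.34  0.    1.35 -0.63]
shift [ 0.0215 -0.0012  0.0006]
twist [ 0.    -0.002 -0.002]
twist [-3.141e+00  3.000e-03 -3.000e-03]
```

```bash
python3 -m creep '[{"translation":[0.008,-0.001,0],"twist":[0,0,0],"hand":0},{"translation":[0.016,-0.001,0],"twist":[0,0,0],"hand":0},{"translation":[0.02,-0.001,0],"twist":[0,0,0],"hand":0},{"translation":[0.021,-0.001,0],"twist":[0,0,0],"hand":0},{"translation":[0.021,-0.001,0],"twist":[0,0,0],"hand":0}]'; python3 go.py .5507 -.2017 .236 8.4
python3 - <<'E'
from m import *
b=robot.read_camera('side')
cv2.imwrite('pics/e.png',cv2.resize(b[90:290,60:310],(750,600)))
E
```

```text
time: 6.35
tool_pos: [0.55, -0.2015, 0.2362]
tool_rot: [2.345, 1.568, 2.492]
contact_force: [2.1, 0.5, -2.9]
opening: 0.036
t 6.35 pos [ 0.55   -0.2015  0.2362] open 0.036 F [ 2.1  0.5 -2.9] q [-0.48  0.47  1.37  0.    1.31 -0.63]
shift [ 0.0002 -0.0003  0.0007]
twist [ 0.    -0.002 -0.002]
twist [-3.141  0.004 -0.004]
```

View pics/e.png

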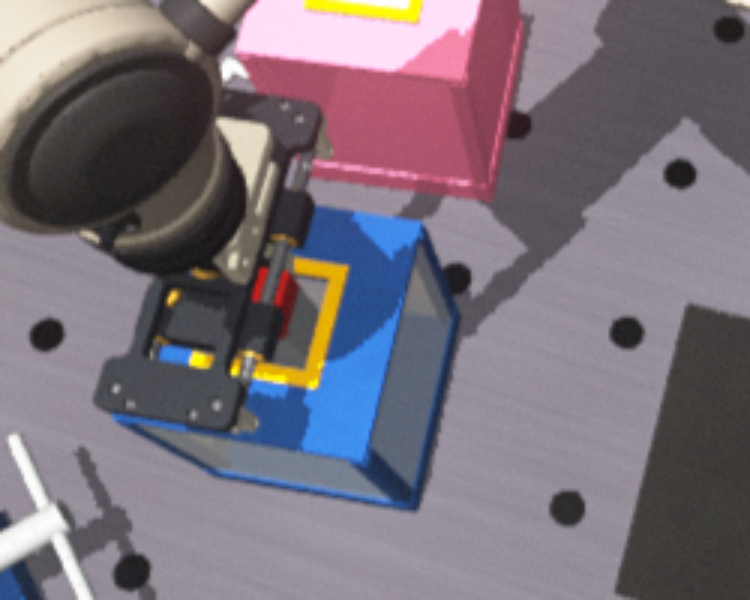

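The piece (275,300) goes down inside the yellow frame, and nothing touches the frame. Releasing.

```bash
python3 -m creep '[{"translation":[0,0,0],"twist":[0,0,0],"hand":100},{"translation":[0,0,0],"twist":[0,0,0],"hand":100},{"translation":[0,0,0],"twist":[0,0,0],"hand":100},{"translation":[0,0,0],"twist":[0,0,0],"hand":100},{"translation":[0,0,0],"twist":[0,0,0],"hand":100}]'; python3 -m creep '[{"translation":[0,0,0],"twist":[0,0,0],"hand":100},{"translation":[-0.02,0,0],"twist":[0,0,0],"hand":100},{"translation":[-0.05,0,0],"twist":[0,0,0],"hand":100},{"translation":[-0.08,0,0],"twist":[0,0,0],"hand":100},{"translation":[-0.11,0,0],"twist":[0,0,0],"hand":100}]';python3 -m creep '[{"translation":[0,0.04,0],"twist":[0,0,0],"hand":100},{"translation":[0,0.08,0],"twist":[0,0,0],"hand":100},{"translation":[0,0.12,0],"twist":[0,0,0],"hand":100},{"translation":[0,0.16,0],"twist":[0,0,0],"hand":100},{"translation":[0,0.2,0],"twist":[0,0,0],"hand":100}]'
python3 - <<'E'
from m import *
a=robot.read_camera('top');b=robot.read_camera('side')
rects('top',a,(70,80,90),(85,255,255),.104);rects('side',b,(70,80,90),(85,255,255),.104)
cv2.imwrite('pics/f.png',np.vstack([cv2.resize(a[90:240,120:400],(560,300)),cv2.resize(b[110:280,60:400],(560,280))]))
E
```

```text
time: 6.9
tool_pos: [0.5502, -0.2016, 0.2367]
tool_rot: [2.294, 1.568, 2.441]
contact_force: [0.1, 0.1, -0.0]
opening: 0.071
time: 7.4
tool_pos: [0.5502, -0.2017, 0.3479]
tool_rot: [2.307, 1.568, 2.454]
contact_force: [0.6, 0.6, 0.5]
opening: 0.0914
time: 7.9
tool_pos: [0.5204, -0.0024, 0.3485]
tool_rot: [2.226, 1.569, 2.373]
contact_force: [0.5, 0.4, 0.5]
opening: 0.092
top px [158. 155.] c mm [559.9 193.2] size [33.6 37.8] ang 81.3
side px [270. 361.] c mm [761.9 109. ] size [113.3  16.8] ang 71.0
side px [341. 272.] c mm [558.4 194.3] size [37.3 38.2] ang 83.7
```

View pics/f.png

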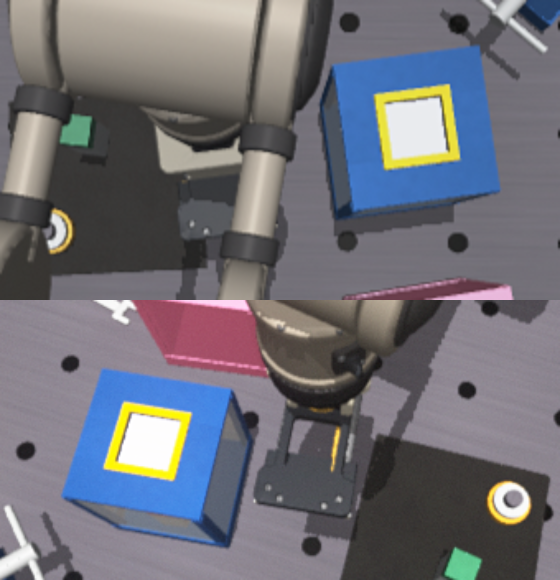

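The flap is flat white and shut (417,127 / 147,440). The red piece is off the mat and on no open surface, and green is unmoved. I'll let things settle for half a second, then hand in.

```bash
python3 -m creep '[{"translation":[0,0,0],"twist":[0,0,0],"hand":100},{"translation":[0,0,0],"twist":[0,0,0],"hand":100},{"translation":[0,0,0],"twist":[0,0,0],"hand":100},{"translation":[0,0,0],"twist":[0,0,0],"hand":100},{"translation":[0,0,0],"twist":[0,0,0],"hand":100}]'; python3 -c "
from cell import robot
print(robot.hand_in())"
```

```text
time: 8.5
tool_pos: [0.5202, -0.0006, 0.3487]
tool_rot: [1.908, 1.567, 2.059]
contact_force: [0.6, 1.5, -0.0]
opening: 0.0921
the job is handed in; nothing more can be done
None
```

I gripped the red-topped piece near its top and pushed it lower end first through the blue box's port. By my geometry its underside reached about z = 0.141 m, roughly 53 mm below the shut flap, while still held. I then let it drop, backed the arm off clear of everything, and handed in at 8.5 s.

- **Flap:** the last pictures show it shut. How far it opened was not measured; I worked it out from the depth and the small sideways force at the push.
- **Red piece:** it is gone from the mat and from the gripper, and the wrist force fell to about zero on release. I did not see it lying inside the box; that is inferred.
- **Green piece:** it stands where it was, with both cameras agreeing to about 1 mm.

No check failed or disagreed, apart from differences of up to about 2 mm between the two cameras.

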